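# Turn a machine cover over with the spatula

## Task

Pick the orange-handled spatula up from its blue pad, feel its blade in under the near lip of the red-topped cover on the lower bed, and with a turn of the wrist lever the cover over the step so that it lies flat, bare side up, on the upper cork bed. Work with a light touch (never more than 12 N of the spatula on the block, nor 25 N on the cover), never touch the degreased cover with the gripper or arm, and leave everything else on the bench where it is. Then stand the spatula back upright in the middle of its pad.

Things in the scene. Friction and masses are not known exactly. Their poses are not given: they have to be found in the camera images.
- cover (a point): Aluminium cover plate, 80 mm (its x) by 90 mm (its y) by 9 mm thick, 0.16 to 0.26 kg, loose, lying on the lower bed with its red painted face up (z points out of the red face); the other face is bare aluminium. The point is its centre. Its x is within 0.1 rad of the block's x and its far edge 4 to 14 mm short of the step at the start. It slides if pushed.
- lip (a point): Lower rim of the cover's near edge (its -x edge, away from the step), 40 mm from its centre. The cover's bare side is cut back all round: the outer 8 mm is a lip 4.5 mm thick, so while it lies flat there is a gap 4.5 mm high and 8 mm deep under each edge, ending in a square wall where a blade's end can seat. Tipped up against the step it needs 1 mm of play or it jams.
- step (a point): Turning block, fixed, 140 mm wide (y). Point: middle of the step's top edge, level with the upper bed; x is the turning direction, from lower to upper bed; z is up. Upper bed: yellow with cork sheet, x = 0 to 140 mm, ending in a steel curb 8 mm thick, 10 mm high. The step face (x = 0, 10 mm high) stops the cover when slid along +x, and it turns over about it. It marks at over 12 N.
- lower_bed (a point): Centre of the top face of the block's lower grey bed, 130 mm long (x = -130 to 0 mm from the step) and 140 mm wide, 10 mm below the upper bed, 18 mm above the table. Same axes as the step.
- spatula (a point): Stub-handled spatula, 0.28 kg: upright orange handle 40 mm (its x) by 34 mm (its y), from 6 to 72 mm above the underside of its steel foot (48 x 42 mm), on which it stands by itself. The point is the place to grip, on the handle's axis, 45 mm above the foot's underside; gripping across x (fingers before and behind) holds best against tipping. The blade juts out along +x.
- blade_edge (a point): Where the middle of the blade's front edge would be if the blade were straight: 115 mm ahead of (x) and 34 mm below the grip point. Blade: steel, 2 mm thick, 60 mm wide, springy (4 N per mm at the edge), and bent up or down at its root (95 mm behind the edge) by an unknown angle of up to 0.1 rad, so that the true edge is up to 10 mm above or below this point; not measured, to be felt.
- pad (a point): Blue parking pad, 90 x 90 mm, 6 mm thick, fixed on the table, on which the spatula stands. The point is the centre of its top face.
- spray_can_c (a point): Bystander: spray can 66 mm across and 190 mm tall, half-way up.
- primer_jar_c (a point): Bystander: jar 72 mm across and 90 mm tall, half-way up.
- bolt_cup_c (a point): Bystander: steel cup 76 mm across and 80 mm tall, half-way up.
- socket_case_c (a point): Bystander: black socket case 120 x 180 x 45 mm, its centre.
- wrench_c (a point): Bystander: wrench 180 mm long lying flat, its centre.
- screwdriver_c (a point): Bystander: red screwdriver 200 mm long, lying, its centre.
- tape_roll_c (a point): Bystander: yellow tape ring 90 mm across, 25 mm high, its centre.
- done_cover_c (a point): Bystander: another cover already turned (blue underneath, bare aluminium up), 80 x 90 x 9 mm, lying on the table, its centre.
Things that resemble listed ones, but are neither listed nor needed, are in the scene too. Leave any green or yellow look-alike of the part that bears cover alone.

How it is judged:
On the way, in this order (a step that is already met when the one before it is completed fails the run):
1. the spatula has been lifted off its pad (distance between spatula and pad above 0.09 m), for 0.1 s.
2. the spatula holds the cover's near side levered up (more than 23 degrees) (angle between cover's own z axis and vertical between 0.4 and 1.75 rad and contact force between spatula_body and cover_body above 0.1 N), for 0.04 s.
3. the cover lies flat on the upper bed, bare side up (angle between cover's own z axis and vertical above 3.04 rad and x of cover in the frame of step between 0.015 and 0.11 m and y of cover in the frame of step between -0.04 and 0.04 m and z of cover in the frame of step between 0 and 0.009 m), for 0.2 s.
At the end, for the whole second after the job is handed in: The cover lies flat on the upper bed bare side up (within 0.1 rad), its centre 15 to 110 mm beyond the step and within 40 mm of the block's centre line; the spatula stands upright on its pad (within 0.06 rad), its axis within 25 mm of the pad's centre; both at rest (all of step 3 and linear speed of each of cover_body, spatula_body below 0.02 m/s and horizontal distance between spatula and pad below 0.025 m and angle between spatula's own z axis and vertical below 0.06 rad and z of spatula in the frame of pad below 0.05 m); the robot touches nothing.
It fails at once if the gripper or arm touches the cover (contact force between any of the fingers, the arm and cover_body above 0.3 N).
It fails at once if the spatula presses on the block with more than 12 N (contact force between spatula_body and block above 12 N).
It fails at once if the spatula presses on the cover with more than 25 N (contact force between spatula_body and cover_body above 25 N).
It fails at once if a bystander is moved by more than 20 mm (distance of any of spray_can_c, primer_jar_c, bolt_cup_c, socket_case_c, wrench_c, screwdriver_c, tape_roll_c, done_cover_c from where it was at the start of the episode above 0.02 m).
It also fails if it takes over 66 s, if anything falls off the work surface, if the arm or the gripper's body presses on something with over 40 N, if the wrist force passes 120 N, or if a joint passes its speed limit or range.

## Robot

A 7-joint arm with a two-finger parallel gripper is mounted at the origin on the work surface. World frame = base frame: x ahead of the robot, y to its left, z up, the work surface at z = 0. Lengths are in m, angles in rad, forces in N, time in s.
With the tool pointing down it reaches from about 0.425 to 0.875 m from the base axis. Payload 4.7 kg.
Tool frame: the origin (TCP) lies midway between the tips of the shut fingers; the grasp point (between the pads) lies 19 mm behind it; z points along the fingers, y is the direction in which the jaws open and shut (so a half turn about z gives the same grasp; the last joint's range is limited). The gripper opens to 87 mm and grips with 3 to 60 N. Pads are 19 mm wide; open, the fingers measure 117 mm over their backs; the gripper's body (75 mm by 190 mm) begins 51 mm behind the grasp point.
Start: joints at [-1.246, 0.321, -0.07, 1.45, 0.023, 1.371, -0.057], TCP at [0.199, 0.619, 0.223] pointing down, gripper open.
Joint ranges: [-2.86, 2.86], [-0.3, 2.09], [-1.38, 1.24], [0.06, 2.45], [-1.56, 4.7], [0.09, 2.05], [-2.69, 2.69]. Speed limits (rad/s): [2.57, 2.57, 3.14, 3.14, 3.14, 3.14, 3.14].

## Interface

Orientations are given as a rotation vector (axis times angle).
In Python, from bench import get_state, eyes, job gives the robot as it stands. The module is installed in compiled form; this text tells all that it offers.
- The arm moves only by the shell command python3 -m jog 'ROWS' [FORCE]. ROWS is JSON, a list that holds one entry, the list of rows, each a list of 5 numbers: the opening, from 0 (shut) to 1 (fully open), then the shift along the tool's x, y, z in units of 40 mm (1.0 is 40 mm), then the turn about the tool's z in units of 5 degrees (1.0 is 5 degrees). In form: [[[jaw, dx, dy, dz, turn], ...]]. A call has 1 to 10 rows; each row shifts and turns the commanded pose from where the row before left it, along the tool's axes as they then stand; what a row does not reach is not made up. A row lasts 1/8 s, in which the tool goes at most 62.5 mm and 10.7 degrees, less where a joint would pass 70% of its speed; a pose out of reach is approached as far as the arm can. A call is refused whole if a number of a shift passes 1 or a number of a turn 1, either way. A call with a gripper value outside its range is refused whole. The fingers move at their own pace and stop on an object; FORCE is the grip in N (left out, the last holds). Time passes only in rows, so rows that do not move let the fingers close. It gives the time, the measured TCP pose, the force and the opening at its end, in the units of the state.
- get_state(): the state, without advancing time (a new reading comes with each control period).
- eyes.get_image(name): name is "scene" or "top" or "wrist"; returns (picture, depth): 384x512x3 uint8, red, green, blue; 384x512 float32, m along the optical axis (not along the pixel's ray), 0 where there is no reading.
- eyes.camera_params(name): a dict with "camera_matrix" (3x3 intrinsics, pixels), "k1" (the pictures are not rectified: a ray, as slopes to the right and down, at radius r is drawn at 1 + k1 r^2 times it, then the intrinsics apply), "pose" (4x4, takes a point from camera to world coordinates); the wrist camera has in their place "mount" (4x4, takes a point from camera to tool coordinates, whose origin is the TCP and whose axes are the flange's). Camera axes: x right, y down, z forward; pixel columns grow to the right and rows downward; lengths in m; the calibration is good to about 2 mm. A picture is of the moment at which its call begins: read the wrist's pose just before it. camera_params takes no time and is no camera call.
- job.close_job(): hands the job in, once; it reports no verdict.
The state is a dict: "time": time; "joint_positions": joint angles; "qd": joint speeds; "joint_torque": joint torques, N m; "position": TCP position; "tool_rot": TCP orientation; "ft_force": force on the tool from outside, world axes, zero at the start; "torque": the same for the moment, N m; "grip_width": opening from 0.0 (shut) to 1.0 (fully open).
Only numpy, scipy, OpenCV 4.12 (cv2) and the standard library are available. Lean on these libraries where they do the work, as an engineer would, in place of code of your own. Each camera call takes 0.05 s, during which the arm holds its last target. There are 200 camera calls.

## Working session

There is one attempt and no reset: what is moved stays moved. The work goes in short steps, Python scripts to look and compute and a shell command to move; the robot and the scene stay as the last step left them, time stands still between calls to the robot, and variables do not carry over. Pictures are saved under pics/ and viewed, about 8 in all and at most 12, crops included, and the job is handed in when it is done.

```bash
mkdir -p pics; ls
cat > h.py <<'E'
import numpy as np, cv2
from scipy.spatial.transform import Rotation as R
from bench import get_state, eyes, job
def grab(n):
    s=get_state(); im,d=eyes.get_image(n); p=eyes.camera_params(n)
    if 'pose' in p: T=np.array(p['pose'])
    else:
        T=np.eye(4); T[:3,:3]=R.from_rotvec(s['tool_rot']).as_matrix(); T[:3,3]=s['position']; T=T@np.array(p['mount'])
    return im,d,np.array(p['camera_matrix']),float(p['k1']),T
def rays(uv,K,k1,T):
    uv=np.array(uv,float).reshape(-1,1,2)
    x=cv2.undistortPoints(uv,K,np.array([k1,0,0,0,0.]))[:,0]
    return T[:3,3], np.c_[x,np.ones(len(x))]@T[:3,:3].T
def onz(uv,z,K,k1,T):
    o,d=rays(uv,K,k1,T); return o+d*((z-o[2])/d[:,2])[:,None]
def pd(uv,dep,K,k1,T):
    o,d=rays(uv,K,k1,T); uv=np.array(uv,int).reshape(-1,2)
    return o+d*dep[uv[:,1],uv[:,0]][:,None]
def save(n,im,s=1): cv2.imwrite('pics/'+n,cv2.resize(im[...,::-1],None,fx=s,fy=s))
E
python3 - <<'E'
from h import *
s=get_state(); print({k:np.round(v,3) for k,v in s.items()})
for n in('top','scene'):
    im,d,K,k1,T=grab(n); save(n+'0.png',im,1.5); np.savez('pics/'+n+'.npz',im=im,d=d,K=K,k1=k1,T=T); print(n,K.round(0).tolist(),k1,T.round(2).tolist())
E
```

```text
pics
{'time': np.float64(0.0), 'joint_positions': array([-1.246,  0.322, -0.07 ,  1.452,  0.023,  1.371, -0.057]), 'qd': array([-0.   ,  0.   ,  0.001,  0.001, -0.   , -0.001,  0.   ]), 'joint_torque': array([ 1.0000e-03, -4.9128e+01, -4.0300e-01, -3.1254e+01, -6.4000e-02,
        4.3000e-02,  0.0000e+00]), 'position': array([0.199, 0.618, 0.221]), 'tool_rot': array([-4.860e-01, -3.104e+00,  3.000e-03]), 'ft_force': array([ 0.021,  0.088, -0.291]), 'torque': array([ 0.041, -0.009,  0.027]), 'grip_width': np.float64(1.002)}
top [[349.0, 0.0, 252.0], [0.0, 349.0, 192.0], [0.0, 0.0, 1.0]] 0.001389467475551092 [[-0.01, -0.98, 0.19, 0.29], [-1.0, 0.02, 0.02, 0.01], [-0.03, -0.19, -0.98, 1.27], [0.0, 0.0, 0.0, 1.0]]
scene [[392.0, 0.0, 253.0], [0.0, 392.0, 192.0], [0.0, 0.0, 1.0]] -0.11467246956708904 [[-0.75, 0.55, -0.36, 0.97], [0.66, 0.62, -0.44, 0.55], [-0.01, -0.57, -0.82, 1.09], [0.0, 0.0, 0.0, 1.0]]
```

View pics/top0.png

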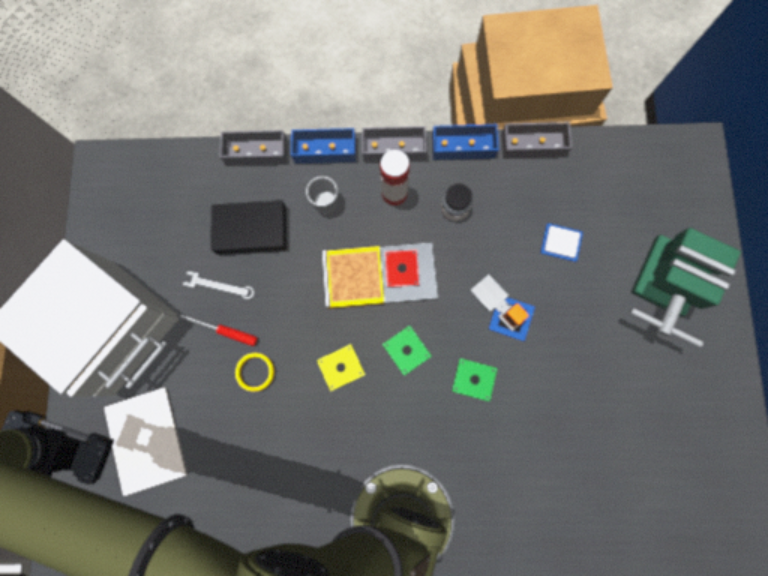

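View pics/scene0.png

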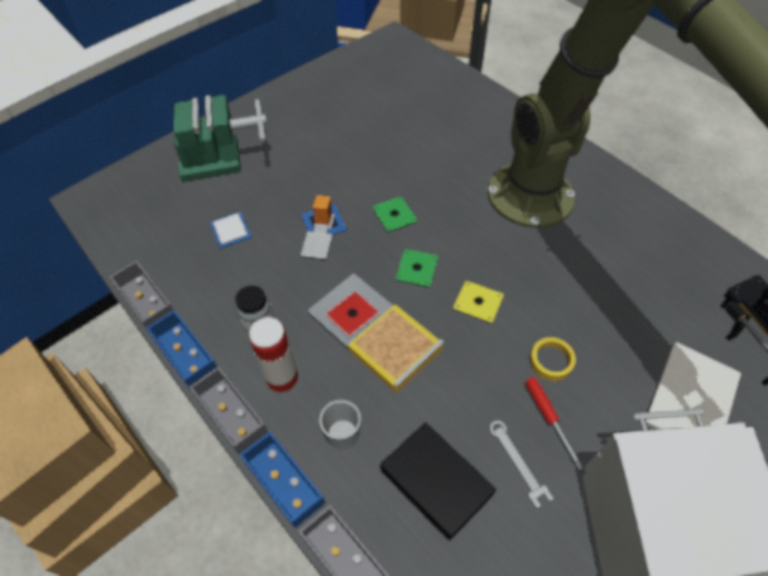

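Top view (×1.5 pixels):
- The red cover is at (402,267) on the grey bed, with cork to its left, so the turning direction is about world +y.
- The orange spatula stands on the blue pad at (513,317), blade toward the upper left.
- Look-alikes: green plates at (407,350) and (475,380), a yellow one at (341,367), and the bare done cover at (562,242).
- Only the red one on the grey bed fits. I'll fly the wrist camera over for a close look.

Run:
```python
from h import *
s=get_state(); M=R.from_rotvec(s['tool_rot']).as_matrix(); print(M.round(3)); p=eyes.camera_params('wrist'); print(p)
z=np.load('pics/top.npz'); a=[z[k] for k in('K','k1','T')]
for n,uv,h in [('cover',(402,267),.027),('spat',(515,315),.08),('bladeend',(488,290),.017),('pad',(512,319),.006),('jar',(458,190),.09),('can',(395,158),.19),('stepR',(384,248),.028),('stepR2',(384,303),.028),('done',(562,242),.009)]:
    print(n,onz(np.array(uv)/1.5,h,a[0],float(a[1]),a[2]).round(3))
```

```text
[[-0.952  0.306 -0.   ]
 [ 0.306  0.952 -0.002]
 [-0.    -0.002 -1.   ]]
{'camera_matrix': array([[336.23435476,   0.        , 254.12752652],
       [  0.        , 336.23435476, 192.50011499],
       [  0.        ,   0.        ,   1.        ]]), 'k1': -0.06267224083304107, 'mount': array([[-1.13422635e-03, -9.59171705e-01, -2.82822125e-01,
         7.75083934e-02],
       [ 9.99999356e-01, -1.09587482e-03, -2.93801269e-04,
         1.33927521e-03],
       [-2.81317825e-05, -2.82822276e-01,  9.59172330e-01,
        -1.62421588e-01],
       [ 0.00000000e+00,  0.00000000e+00,  0.00000000e+00,
         1.00000000e+00]])}
cover [[ 0.579 -0.014  0.027]]
spat [[ 0.449 -0.268  0.08 ]]
bladeend [[ 0.52  -0.221  0.017]]
pad [[ 0.45  -0.277  0.006]]
jar [[ 0.749 -0.15   0.09 ]]
can [[ 0.788 -0.001  0.19 ]]
stepR [[0.628 0.029 0.028]]
stepR2 [[0.491 0.031 0.028]]
done [[ 0.639 -0.411  0.009]]
```

```bash
python3 -m jog '[[[1,-0.88,-0.69,-0.2,0],[1,-0.88,-0.69,-0.2,0],[1,-0.88,-0.69,-0.2,0],[1,-0.88,-0.69,-0.2,0],[1,-0.88,-0.69,-0.2,0],[1,-0.88,-0.69,-0.2,0],[1,-0.88,-0.69,-0.2,0],[1,-0.88,-0.69,-0.2,0],[1,-0.88,-0.69,-0.2,0],[1,-0.88,-0.69,-0.2,0]]]'
python3 -m jog '[[[1,-0.45,-0.96,0,0],[1,-0.45,-0.96,0,0],[1,-0.45,-0.96,0,0],[1,-0.45,-0.96,0,0],[1,-0.45,-0.96,0,0],[1,-0.45,-0.96,0,0],[1,-0.45,-0.96,0,0],[1,-0.45,-0.96,0,0],[1,-0.45,-0.96,0,0],[1,0,0,0,0]]]'
python3 - <<'E'
from h import *
im,d,K,k1,T=grab('wrist'); save('w1.png',im,1.5); np.savez('pics/w1.npz',im=im,d=d,K=K,k1=k1,T=T); s=get_state(); print(s['position'],s['tool_rot'],s['joint_positions'])
E
```

```text
time: 1.35
position: [0.45, 0.247, 0.3025]
tool_rot: [-0.486, -3.103, 0.0]
ft_force: [1.2, 0.2, 0.1]
grip_width: 1.002
time: 2.6
position: [0.4973, -0.1343, 0.3024]
tool_rot: [-0.497, -3.102, 0.002]
ft_force: [-0.4, 0.5, 0.9]
grip_width: 1.004
[ 0.4976391  -0.13150482  0.3022585 ] [-4.91599270e-01 -3.10225874e+00 -1.16794248e-04] [-0.46575426 -0.01773876  0.67013845  1.67479169  0.01101631  1.48133706
  1.45979645]
```

View pics/w1.png

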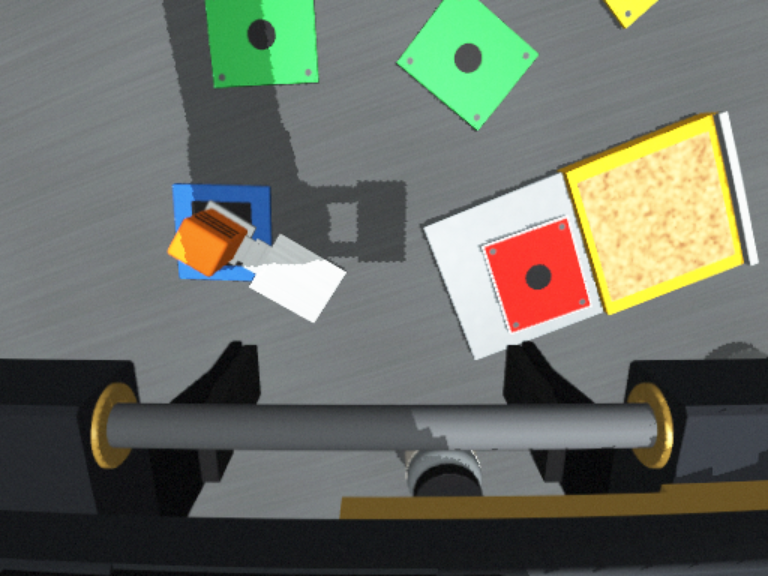

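The picture shows the red cover at (537,276) on the grey bed, the step edge at (560,172)–(605,315), the orange handle at (210,240), the blade at (298,278) and the pad at (222,232). Next I'll measure them with masks.

```bash
cat > meas.py <<'E'
from h import *
def blob(m,z,a,roi=None):
    m=cv2.morphologyEx(m.astype(np.uint8),cv2.MORPH_CLOSE,np.ones((9,9)))
    n,l,st,c=cv2.connectedComponentsWithStats(m); 
    i=1+np.argmax(st[1:,4]); cs,_=cv2.findContours((l==i).astype(np.uint8),cv2.RETR_EXTERNAL,cv2.CHAIN_APPROX_NONE)
    p=onz(cs[0][:,0].astype(float),z,*a); h=cv2.convexHull(p[:,:2].astype(np.float32)*1000)
    (c,sz,an)=cv2.minAreaRect(h); return np.array(c)/1000,sz,an,st[i,4]
def box(im,u0,v0,u1,v1):
    m=np.zeros(im.shape[:2],bool); m[int(v0/1.5):int(v1/1.5),int(u0/1.5):int(u1/1.5)]=1; return m
E
python3 - <<'E'
from meas import *
z=np.load('pics/w1.npz'); im=z['im']; d=z['d']; a=(z['K'],float(z['k1']),z['T']); hsv=cv2.cvtColor(im,cv2.COLOR_RGB2HSV); H,S,V=[hsv[...,i].astype(int) for i in range(3)]
red=box(im,470,200,600,340)&(S>140)&((H<8)|(H>172))
print('red',blob(red,.027,a))
yel=box(im,540,100,765,330)&(S>60)&(H>12)&(H<40)
print('yel',blob(yel,.028,a))
bed=box(im,410,160,620,370)&((V>135)&(S<60)|red)&~yel
print('bed+red',blob(bed,.018,a))
pad=box(im,160,170,285,290)&(H>100)&(H<125)&(S>120); org=box(im,160,190,260,285)&(H<20)&(S>150)
print('pad',blob(pad|org,.006,a))
bl=box(im,240,225,360,330)&(V>150)&(S<40)
cs,_=cv2.findContours(bl.astype(np.uint8),cv2.RETR_EXTERNAL,cv2.CHAIN_APPROX_NONE);c=max(cs,key=cv2.contourArea)
print('bl',blob(bl,.017,a))
pts=c[:,0]; P=pd(pts,d,*a); 
v,u=np.nonzero(bl&(d>0)); P=pd(np.c_[u,v],d,*a); print('blade depth z',np.percentile(P[:,2],[5,50,95]))
v,u=np.nonzero(org&(d>0)); P=pd(np.c_[u,v],d,*a); Pt=P[P[:,2]>.07]; print('top z',np.median(Pt[:,2]),len(Pt),Pt.mean(0)); print('hand top',cv2.minAreaRect((Pt[:,:2]*1000).astype(np.float32)))
for n,uv in [('bed',(450,240)),('red',(515,300)),('cork',(650,230)),('table',(380,330)),('pad',(185,205))]:
    q=np.array(uv)/1.5; print(n,pd([q],d,*a).round(4))
E
```

```text
red (array([ 0.5797514 , -0.01141768]), (85.67095947265625, 75.484375), 2.28043532371521, np.int32(3149))
yel (array([0.55941711, 0.10220872]), (146.0781707763672, 144.45704650878906), 3.8656740188598633, np.int32(10877))
bed+red (array([ 0.56726837, -0.03132234]), (155.1084747314453, 137.24554443359375), 3.86519455909729, np.int32(9222))
pad (array([ 0.45373636, -0.27793506]), (96.6738052368164, 90.92341613769531), 68.39833068847656, np.int32(3367))
bl (array([ 0.50414355, -0.23191107]), (101.94544982910156, 59.89432144165039), 40.42723083496094, np.int32(2523))
blade depth z [0.01166075 0.01461036 0.01794117]
top z 0.0779047471047366 834 [ 0.45453414 -0.26865234  0.0775536 ]
hand top ((454.4158630371094, -272.33740234375), (39.275123596191406, 34.342830657958984), 38.442386627197266)
bed [[ 0.525  -0.0774  0.0184]]
red [[ 0.5949 -0.0369  0.0276]]
cork [[0.5695 0.0945 0.0279]]
table [[ 5.942e-01 -1.666e-01 -5.000e-04]]
pad [[ 0.4204 -0.2962  0.008 ]]
```

Run:
```python
from meas import *
z=np.load('pics/w1.npz'); im=z['im']; d=z['d']; a=(z['K'],float(z['k1']),z['T']); hsv=cv2.cvtColor(im,cv2.COLOR_RGB2HSV); H,S,V=[hsv[...,i].astype(int) for i in range(3)]
def pts(m,z0,z1):
    v,u=np.nonzero(m&(d>0)); P=pd(np.c_[u,v],d,*a); return P[(P[:,2]>z0)&(P[:,2]<z1)]
yel=box(im,540,100,765,330)&(S>60)&(H>12)&(H<40)
P=pts(yel,.0245,.032); print('upper rect',cv2.minAreaRect((P[:,:2]*1000).astype(np.float32)))
red=box(im,470,200,600,340)&(S>140)&((H<8)|(H>172))
print('red',cv2.minAreaRect((pts(red,.02,.035)[:,:2]*1000).astype(np.float32)))
cov=box(im,470,200,600,340)&~yel
print('cov',cv2.minAreaRect((pts(cov,.0245,.032)[:,:2]*1000).astype(np.float32)))
t=np.radians(93.87); X=np.array([np.cos(t),np.sin(t)]);Y=np.array([-X[1],X[0]])
for n,m,l,h in [('yel',yel,.0245,.032),('bed',box(im,410,160,620,370)&~yel,.0145,.022),('cov',cov,.0245,.032)]:
    Q=pts(m,l,h); print(n,np.percentile(Q[:,:2]@X,[0,.5,2,98,99.5,100]).round(4),np.percentile(Q[:,:2]@Y,[0,.5,2,98,99.5,100]).round(4))
t=np.radians(39.2); X=np.array([np.cos(t),np.sin(t)]); h=np.array([.4545,-.2723])
Q=pts(box(im,240,225,360,330)&(V>150)&(S<40),.005,.035); s=(Q[:,:2]-h)@X
print('blade s range',np.percentile(s,[0,1,99,100]),'fit',np.polyfit(s,Q[:,2],1))
for k in np.arange(.02,.13,.01):
    q=Q[(s>k)&(s<k+.01)]; print(round(k+.005,3),len(q),q[:,2].mean().round(4) if len(q) else'')
b=pts(box(im,160,170,285,290)&(H>100)&(H<125)&(S>120),-.01,.02); print('pad',cv2.minAreaRect((b[:,:2]*1000).astype(np.float32)),np.median(b[:,2]))
```

```text
upper rect ((561.4205322265625, 105.56773376464844), (141.0549774169922, 137.9440155029297), 4.256808280944824)
red ((579.7355346679688, -11.426628112792969), (86.22000885009766, 75.62926483154297), 2.1151177883148193)
cov ((579.0262451171875, -1.8305702209472656), (91.04450988769531, 101.255615234375), 2.2378945350646973)
yel [-0.0018 -0.001   0.0006  0.1298  0.1311  0.1359] [-0.6381 -0.6362 -0.6338 -0.4992 -0.4976 -0.4965]
bed [-0.1314 -0.1302 -0.129  -0.0027 -0.0015 -0.0005] [-0.6386 -0.6372 -0.6357 -0.4987 -0.4977 -0.4973]
cov [-0.0924 -0.0913 -0.0899 -0.0129 -0.0111  0.0106] [-0.6236 -0.6221 -0.6202 -0.5332 -0.5318 -0.5309]
blade s range [0.01185627 0.02061661 0.1140606  0.11499454] fit [-0.06253964  0.01918798]
0.025 118 0.0176
0.035 157 0.0174
0.045 229 0.0165
0.055 305 0.0158
0.065 300 0.0152
0.075 297 0.0146
0.085 295 0.0139
0.095 291 0.0131
0.105 285 0.0125
0.115 140 0.012
0.125 0 
pad ((455.5984191894531, -275.45379638671875), (91.96327209472656, 91.02523040771484), 69.98225402832031) 0.006162777785872042
```

The blade's depth slopes down by about 0.065 rad, which puts its true edge about 6 mm below nominal. I'll confirm that by feel later. Handle: (0.4545, -0.2723), yaw 39.2°. Pad centre: about (0.4556, -0.2755). Moving above the handle now.

```bash
python3 -m jog '[[[1,0,0,0.6,0.95],[1,0,0,0.6,0.95],[1,0,0,0.6,0.95],[1,0,0,0.6,0.95],[1,0,0,0.6,0.95],[1,0,0,0.6,0.95],[1,0,0,0.6,0.95],[1,-0.7,-1,0,0],[1,-0.7,-1,0,0],[1,-0.65,-1.0,0,0]]]'
python3 -m jog '[[[1,0,0,0,0],[1,0,0,0,0]]]'
cat > tgt.py <<'E'
import sys; from h import *
x,y,z,yaw=[float(v) for v in sys.argv[1:5]]
s=get_state(); M=R.from_rotvec(s['tool_rot']).as_matrix(); p=np.array(s['position'])
cy=np.degrees(np.arctan2(M[1,1],M[0,1]))
print('t',s['time'],'pos',p.round(4),'yaw',cy.round(2),'F',np.round(s['ft_force'],2),'M',np.round(s['torque'],2),'g',s['grip_width'])
print('shift units',((np.array([x,y,z])-p)@M/.04).round(3),'turn',round(-(yaw-cy)/5,2)); print('tilt z',M[:,2].round(4))
E
python3 tgt.py .4545 -.2723 .032 39.2
```

```text
time: 3.9
position: [0.4566, -0.2685, 0.1343]
tool_rot: [-1.349, -2.837, -0.002]
ft_force: [0.2, -0.2, -0.3]
grip_width: 1.003
time: 4.15
position: [0.4569, -0.2674, 0.1342]
tool_rot: [-1.351, -2.835, -0.002]
ft_force: [0.6, 0.6, 1.1]
grip_width: 1.003
t 4.15 pos [ 0.4569 -0.2674  0.1342] yaw 39.05 F [0.65 0.56 1.08] M [-0.02  0.04  0.02] g 1.0030306618513398
shift units [-0.06  -0.126  2.554] turn -0.03
tilt z [-2.0e-04  1.5e-03 -1.0e+00]
```

```bash
python3 -m jog '[[[1,-0.06,-0.12,0.6,0],[1,0,0,0.65,0],[1,0,0,0.65,0],[1,0,0,0.65,0],[1,0,0,0,0]]]'
python3 tgt.py .4545 -.2723 .032 39.2
python3 -m jog '[[[0,0,0,0,0],[0,0,0,0,0],[0,0,0,0,0],[0,0,0,0,0],[0,0,0,0,0]]]' 55
python3 -m jog '[[[0,0,0,0,0],[0,0,0,0,0]]]'
python3 tgt.py .4545 -.2723 .032 39.2
```

```text
time: 4.78
position: [0.4534, -0.271, 0.0306]
tool_rot: [-1.347, -2.833, -0.001]
ft_force: [-0.5, 0.1, -0.3]
grip_width: 0.996
t 4.775 pos [ 0.4534 -0.271   0.0306] yaw 39.14 F [-0.54  0.11 -0.26] M [-0.05 -0.03 -0.02] g 0.9963912416190621
shift units [-0.041  0.001 -0.035] turn -0.01
tilt z [-0.0042  0.0024 -1.    ]
time: 5.4
position: [0.4541, -0.2743, 0.0327]
tool_rot: [1.354, 2.834, 0.0]
ft_force: [-0.8, -0.8, 0.7]
grip_width: 0.514
time: 5.65
position: [0.4542, -0.2742, 0.0326]
tool_rot: [1.354, 2.835, 0.0]
ft_force: [0.1, -0.4, 1.9]
grip_width: 0.453
t 5.65 pos [ 0.4542 -0.2742  0.0326] yaw 38.94 F [ 0.13 -0.45  1.91] M [-0.01  0.03  0.  ] g 0.4528450976206539
shift units [0.032 0.036 0.016] turn -0.05
tilt z [ 2.e-04  1.e-04 -1.e+00]
```

Gripped at 39.4 mm. Lifting and turning the blade toward the block.

```bash
python3 -m jog '[[[0,0,0,-0.2,0],[0,0,0,-0.7,0],[0,0,0,-0.9,0],[0,0,0,-0.9,-1],[0,0,0,-0.3,-1],[0,0,0,0,-1],[0,0,0,0,-1],[0,0,0,0,-1],[0,0,0,0,-1],[0,0,0,0,-1]]]'
python3 -m jog '[[[0,0,0,0,-1],[0,0,0,0,-1],[0,0,0,0,-1],[0,0,0,0,-1],[0,0,0,0,0],[0,0,0,0,0]]]'
python3 tgt.py .5905 -.1806 .09 94
```

```text
time: 6.9
position: [0.4535, -0.2742, 0.1524]
tool_rot: [-0.435, -3.111, -0.0]
ft_force: [-1.1, 0.3, -2.2]
grip_width: 0.454
time: 7.65
position: [0.4538, -0.2742, 0.1525]
tool_rot: [0.105, -3.14, -0.0]
ft_force: [-0.4, 0.1, -2.6]
grip_width: 0.459
t 7.65 pos [ 0.4538 -0.2742  0.1525] yaw 93.85 F [-0.41  0.15 -2.59] M [-0.    0.01  0.05] g 0.459472334494959
shift units [-3.566  2.106  1.562] turn -0.03
tilt z [-2.e-04  2.e-04 -1.e+00]
```

```bash
python3 -m jog '[[[0,-0.89,0.52,0.4,0],[0,-0.89,0.52,0.4,0],[0,-0.89,0.52,0.4,0],[0,-0.89,0.52,0.4,0],[0,0,0,0.2,0],[0,0,0,0,0],[0,0,0,0,0]]]'
python3 tgt.py .5905 -.1806 .05 94
python3 - <<'E'
from h import *
im,d,K,k1,T=grab('wrist'); save('w2.png',im,1.5); np.savez('pics/w2.npz',im=im,d=d,K=K,k1=k1,T=T)
E
```

```text
time: 8.52
position: [0.5898, -0.1828, 0.0812]
tool_rot: [-0.104, 3.139, -0.001]
ft_force: [0.4, -0.0, -1.8]
grip_width: 0.453
t 8.525 pos [ 0.5898 -0.1828  0.0812] yaw 93.81 F [ 0.43 -0.02 -1.83] M [-0.04 -0.02  0.  ] g 0.45251466863767054
shift units [-0.02   0.055  0.779] turn -0.04
tilt z [ 5.e-04 -5.e-04 -1.e+00]
```

View pics/w2.png

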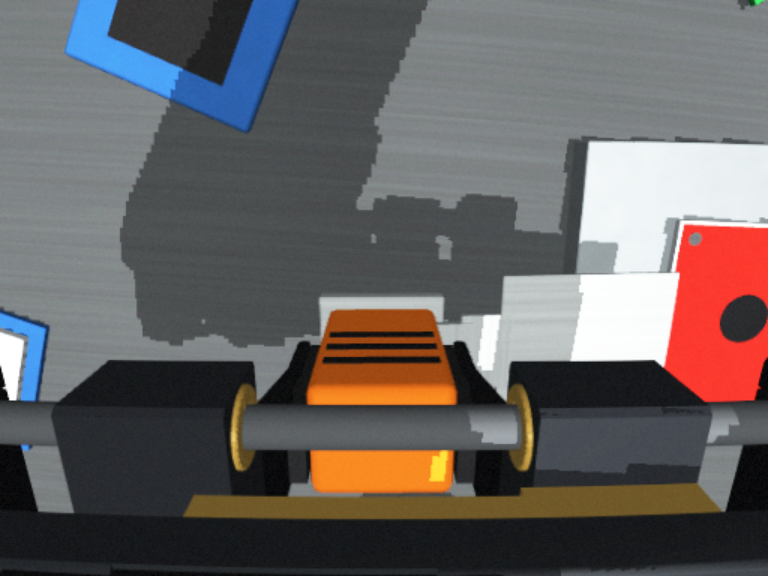

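The spatula is held well and its blade end is at (678,275–360), close before the red cover's near rim at column ~675. I'll measure both with depth.

```bash
cat > fit2.py <<'E'
from meas import *
z=np.load('pics/w2.npz'); im=z['im']; d=z['d']; a=(z['K'],float(z['k1']),z['T'])
t=np.radians(93.87); X=np.array([np.cos(t),np.sin(t)]);Y=np.array([-X[1],X[0]])
def pts(b):
    v,u=np.nonzero(box(im,*b)&(d>0)); P=pd(np.c_[u,v],d,*a); return np.c_[P[:,:2]@X,P[:,:2]@Y,P[:,2]]
def show(n,P): print(n,len(P),'s',np.percentile(P[:,0],[0,1,50,99,100]).round(4),'y',np.percentile(P[:,1],[0,1,99,100]).round(4),'z',np.percentile(P[:,2],[1,50,99]).round(4))
P=pts((495,260,690,365)); B=P[(P[:,2]>.042)&(P[:,2]<.08)]; show('blade',B); print('slope',np.polyfit(B[:,0],B[:,2],1), 'edge z',B[B[:,0]>B[:,0].max()-.005][:,2].mean())
P=pts((660,200,768,400)); C=P[(P[:,2]>.0235)&(P[:,2]<.032)]; show('cover',C)
P=pts((560,130,768,270)); C=P[(P[:,2]>.014)&(P[:,2]<.022)]; show('bed',C)
s=get_state(); p=np.array(s['position']); print('tcp s,y',p[:2]@X,p[:2]@Y,p[2])
E
python3 fit2.py
```

```text
blade 6772 s [-0.1785 -0.1768 -0.143  -0.1076 -0.1059] y [-0.585  -0.5818 -0.5468 -0.5462] z [0.0596 0.0627 0.0657]
slope [-0.06853883  0.05295058] edge z 0.06039765820478622
cover 7278 s [-0.0919 -0.0898 -0.0636 -0.0364 -0.0333] y [-0.6205 -0.6182 -0.5325 -0.5312] z [0.0254 0.0275 0.029 ]
bed 8608 s [-0.1318 -0.1311 -0.0977 -0.0453 -0.0404] y [-0.5568 -0.5553 -0.4987 -0.4978] z [0.0157 0.0183 0.0198]
tcp s,y -0.22219485269301148 -0.5763344442306251 0.08135897558624426
```

```bash
python3 -m jog '[[[0,0,0,0.45,0],[0,0,0,0.45,-0.04],[0,0,0,0,0],[0,0,0,0,0]]]'
python3 -m jog '[[[0,0,0,0.05,0],[0,0,0,0,0]]]'
python3 -m jog '[[[0,0,0,0.03,0],[0,0,0,0,0]]]'
python3 -m jog '[[[0,0,0,0.03,0],[0,0,0,0,0]]]'
python3 tgt.py .5905 -.1806 .042 94
```

```text
time: 9.07
position: [0.5903, -0.1815, 0.0443]
tool_rot: [0.113, -3.139, 0.0]
ft_force: [0.5, -0.0, -3.1]
grip_width: 0.459
time: 9.32
position: [0.5906, -0.1814, 0.0428]
tool_rot: [-0.114, 3.139, -0.0]
ft_force: [-0.9, 0.0, -2.6]
grip_width: 0.458
time: 9.57
position: [0.5904, -0.1814, 0.0414]
tool_rot: [-0.114, 3.139, 0.0]
ft_force: [-0.6, 1.2, -2.9]
grip_width: 0.457
time: 9.82
position: [0.5906, -0.1815, 0.0405]
tool_rot: [-0.113, 3.139, 0.0]
ft_force: [-0.8, -0.4, -0.1]
grip_width: 0.457
t 9.825 pos [ 0.5906 -0.1815  0.0405] yaw 94.14 F [-0.84 -0.39 -0.15] M [0.24 0.13 0.04] g 0.4573097564311438
shift units [ 0.002  0.022 -0.038] turn 0.03
tilt z [ 5.e-04  2.e-04 -1.e+00]
```

Contact with the bed felt at TCP ≈0.041 (Fz rose by 2.7 N), which agrees with the depth estimate. Raising slightly and sliding in under the lip.

```bash
python3 -m jog '[[[0,0,0,-0.047,0],[0,0,0.25,0,0],[0,0,0.1,0,0],[0,0,0,0,0]]]'
python3 -m jog '[[[0,0,0.1,0,0],[0,0,0,0,0]]]'
python3 -m jog '[[[0,0,0.05,0,0],[0,0,0,0,0]]]'
python3 -m jog '[[[0,0,0.05,0,0],[0,0,0,0,0]]]'
python3 tgt.py .5905 -.1806 .042 94
```

```text
time: 10.32
position: [0.5895, -0.1663, 0.0419]
tool_rot: [0.116, -3.139, -0.001]
ft_force: [0.5, -0.3, -2.4]
grip_width: 0.458
time: 10.58
position: [0.5891, -0.163, 0.042]
tool_rot: [0.114, -3.139, -0.0]
ft_force: [0.1, -0.6, -2.2]
grip_width: 0.459
time: 10.82
position: [0.589, -0.1613, 0.042]
tool_rot: [-0.114, 3.139, 0.0]
ft_force: [0.7, -0.0, -3.0]
grip_width: 0.457
time: 11.08
position: [0.589, -0.1597, 0.0421]
tool_rot: [-0.113, 3.139, -0.0]
ft_force: [-0.1, -0.1, -2.6]
grip_width: 0.455
t 11.075 pos [ 0.589  -0.1597  0.0421] yaw 94.14 F [-0.15 -0.07 -2.6 ] M [-0.17 -0.06 -0.03] g 0.45467840097506
shift units [-0.    -0.525  0.003] turn 0.03
tilt z [ 4.e-04 -3.e-04 -1.e+00]
```

```bash
python3 -m jog '[[[0,0,0.05,0,0],[0,0,0.05,0,0],[0,0,0.05,0,0],[0,0,0,0,0]]]'
python3 -m jog '[[[0,0,0.05,0,0],[0,0,0,0,0]]]'
python3 -m jog '[[[0,0,0.04,0,0],[0,0,0,0,0]]]'
python3 tgt.py .5905 -.1806 .042 94
python3 - <<'E'
from h import *
im,d,K,k1,T=grab('wrist'); np.savez('pics/w2.npz',im=im,d=d,K=K,k1=k1,T=T); save('w3.png',im)
a=(K,k1,T); t=np.radians(93.87); X=np.array([np.cos(t),np.sin(t)]);Y=np.array([-X[1],X[0]])
v,u=np.nonzero(d>0); k=u>330; P=pd(np.c_[u[k],v[k]],d,*a); c=im[v[k],u[k]].astype(int); r=(c[:,0]>150)&(c[:,1]<70)
Q=P[r]; print('red s',np.percentile(Q[:,:2]@X,[0,1,99,100]),'y',np.percentile(Q[:,:2]@Y,[1,99]),'z',np.median(Q[:,2]))
E
```

```text
time: 11.58
position: [0.5884, -0.1531, 0.042]
tool_rot: [0.114, -3.139, -0.001]
ft_force: [-0.4, -0.7, -2.4]
grip_width: 0.455
time: 11.82
position: [0.5882, -0.1513, 0.042]
tool_rot: [0.114, -3.139, -0.0]
ft_force: [-0.3, 0.1, -1.2]
grip_width: 0.456
time: 12.08
position: [0.5881, -0.1497, 0.042]
tool_rot: [0.114, -3.139, -0.0]
ft_force: [0.4, -2.0, -1.4]
grip_width: 0.456
t 12.075 pos [ 0.5881 -0.1497  0.042 ] yaw 94.16 F [ 0.45 -1.98 -1.44] M [-0.29  0.02  0.01] g 0.4558385290535975
shift units [-0.003 -0.775  0.   ] turn 0.03
tilt z [-1.e-04  3.e-04 -1.e+00]
red s [-0.13656278 -0.07939068 -0.03789456 -0.03444745] y [-0.59737144 -0.53379209] z 0.027486729427012108
```

```bash
python3 -m jog '[[[0,0,0.03,0,0],[0,0,0,0,0]]]'
python3 -m jog '[[[0,0,0.03,0,0],[0,0,0,0,0]]]'
```

```text
time: 12.38
position: [0.588, -0.1494, 0.0422]
tool_rot: [-0.113, 3.139, -0.001]
ft_force: [0.2, -2.9, -2.7]
grip_width: 0.454
time: 12.62
position: [0.5878, -0.1492, 0.0423]
tool_rot: [-0.112, 3.139, -0.003]
ft_force: [-0.9, -5.4, -2.5]
grip_width: 0.457
```

Stop felt at the step (−5.4 N at 0.2 mm of travel per 1.2 mm commanded). Backing off for play, then lifting to about 20°.

```bash
python3 -m jog '[[[0,0,-0.065,0,0],[0,0,0,0,0],[0,0,0,-0.037,0],[0,0,0,-0.05,0],[0,0,0,0,0]]]'
python3 -m jog '[[[0,0,0,-0.11,0],[0,0,0.005,-0.115,0],[0,0,0,0,0]]]'
python3 -m jog '[[[0,0,0.025,-0.135,0],[0,0,0.03,-0.135,0],[0,0,0,0,0]]]'
cat > tilt.py <<'E'
from h import *
im,d,K,k1,T=grab('wrist'); save('w4.png',im); v,u=np.nonzero(d>0); P=pd(np.c_[u,v],d,K,k1,T); c=im[v,u].astype(int); r=(c[:,0]>110)&(c[:,1]<60)&(c[:,2]<60)&(u>330)
Q=P[r]; Q=Q[np.linalg.norm(Q-np.median(Q,0),axis=1)<.06]; n=np.linalg.svd(Q-Q.mean(0),full_matrices=False)[2][2]; n*=np.sign(n[2]); t=np.radians(93.87)
print(len(Q),'tilt',np.degrees(np.arccos(n[2])).round(1),'about',n.round(3),'s',np.percentile(Q[:,0]*np.cos(t)+Q[:,1]*np.sin(t),[1,99]).round(4),'z',np.percentile(Q[:,2],[1,99]).round(4))
E
python3 tilt.py; python3 tgt.py .588 -.150 .0437 94
```

```text
time: 13.25
position: [0.5882, -0.1496, 0.0455]
tool_rot: [0.114, -3.139, -0.001]
ft_force: [-0.3, -0.4, -4.4]
grip_width: 0.459
time: 13.62
position: [0.5885, -0.1496, 0.0551]
tool_rot: [-0.114, 3.139, 0.0]
ft_force: [0.3, 0.4, -4.2]
grip_width: 0.458
time: 14.0
position: [0.5884, -0.1477, 0.066]
tool_rot: [-0.114, 3.138, -0.0]
ft_force: [-0.3, 0.1, -3.5]
grip_width: 0.459
5405 tilt 20.0 about [-0.026  0.342  0.939] s [-0.0737 -0.0155] z [0.0293 0.051 ]
t 14.05 pos [ 0.5882 -0.1478  0.0657] yaw 94.15 F [-0.58 -0.05 -3.61] M [-0.18  0.01  0.02] g 0.45583809268736725
shift units [ 0.011 -0.053  0.551] turn 0.03
tilt z [ 8.e-04 -2.e-04 -1.e+00]
```

Tilt is exactly 20°, as predicted. Continuing to 40°.

```bash
python3 -m jog '[[[0,0,0.05,-0.13,0],[0,0,0.058,-0.125,0],[0,0,0.077,-0.135,0],[0,0,0.086,-0.13,0],[0,0,0,0,0]]]'
python3 tilt.py; python3 tgt.py .588 -.150 .0437 94
```

```text
time: 14.68
position: [0.5876, -0.1366, 0.0868]
tool_rot: [-0.115, 3.139, -0.0]
ft_force: [0.1, -1.0, -4.1]
grip_width: 0.457
3241 tilt 40.0 about [-0.048  0.641  0.766] s [-0.0602 -0.003 ] z [0.0236 0.0718]
t 14.725 pos [ 0.5874 -0.1369  0.0865] yaw 94.16 F [-0.43 -0.97 -2.93] M [-0.29  0.05 -0.01] g 0.4565726812376989
shift units [ 0.01  -0.328  1.069] turn 0.03
tilt z [ 7.e-04 -2.e-04 -1.e+00]
```

```bash
python3 -m jog '[[[0,0,0.1,-0.12,0],[0,0,0.108,-0.112,0],[0,0,0.12,-0.1,0],[0,0,0.128,-0.088,0],[0,0,0,0,0]]]'
python3 tilt.py; python3 tgt.py .588 -.150 .0437 94
python3 -m jog '[[[0,0,0.138,-0.075,0],[0,0,0.145,-0.065,0],[0,0,0.152,-0.048,0],[0,0,0.156,-0.035,0],[0,0,0,0,0]]]'
python3 tgt.py .588 -.150 .0437 94
python3 - <<'E'
from h import *
im,*_=grab('scene'); save('s2.png',im[150:290,170:330],4)
E
```

```text
time: 15.35
position: [0.5862, -0.1179, 0.1034]
tool_rot: [-0.115, 3.139, 0.001]
ft_force: [0.4, -0.4, -3.3]
grip_width: 0.454
t 15.4 pos [ 0.5861 -0.1184  0.1032] yaw 94.18 F [ 0.25 -0.49 -3.13] M [-0.24  0.01 -0.01] g 0.4568104685225612
shift units [ 0.01  -0.79   1.487] turn 0.04
tilt z [ 5.e-04  1.e-04 -1.e+00]
time: 16.02
position: [0.5844, -0.094, 0.112]
tool_rot: [-0.116, 3.139, 0.001]
ft_force: [1.1, -0.3, -3.0]
grip_width: 0.456
t 16.025 pos [ 0.5844 -0.094   0.112 ] yaw 94.23 F [ 1.14 -0.31 -3.02] M [-0.05 -0.01  0.03] g 0.45610681811664067
shift units [ 0.014 -1.405  1.706] turn 0.05
tilt z [ 4.e-04  7.e-04 -1.e+00]
  return _methods._mean(a, axis=axis, dtype=dtype,
  ret = um.true_divide(
tilt.py:3: RuntimeWarning: Mean of empty slice.
  Q=P[r]; Q=Q[np.linalg.norm(Q-np.median(Q,0),axis=1)<.06]; n=np.linalg.svd(Q-Q.mean(0),full_matrices=False)[2][2]; n*=np.sign(n[2]); t=np.radians(93.87)
Traceback (most recent call last):
  File "tilt.py", line 3, in <module>
    Q=P[r]; Q=Q[np.linalg.norm(Q-np.median(Q,0),axis=1)<.06]; n=np.linalg.svd(Q-Q.mean(0),full_matrices=False)[2][2]; n*=np.sign(n[2]); t=np.radians(93.87)
                                                                ~~~~~~~~~~~~~~~~~~~~~~~~~~~~~~~~~~~~~~~~~~~~~~~~~^^^
IndexError: index 2 is out of bounds for axis 0 with size 0
```

View pics/s2.png

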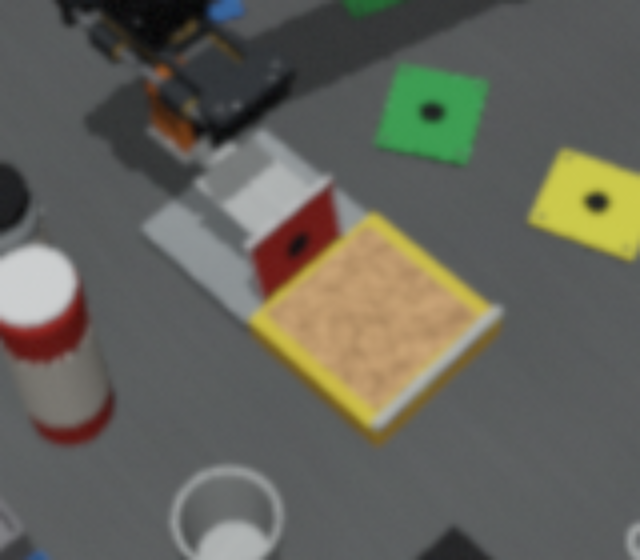

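The cover stands nearly upright against the step, red face toward the cork, with the blade behind it. Pushing it over.

```bash
python3 -m jog '[[[0,0,0.16,-0.02,0],[0,0,0.16,-0.01,0],[0,0,0.15,0,0],[0,0,0.15,0,0],[0,0,0.1,0,0],[0,0,0.1,0,0],[0,0,0.1,0,0],[0,0,0,0,0],[0,0,0,0,0]]]'
python3 tgt.py .588 -.150 .0437 94
python3 - <<'E'
from h import *
im,*_=grab('scene'); save('s3.png',im[150:290,170:330],4)
E
```

```text
time: 17.2
position: [0.5815, -0.0587, 0.113]
tool_rot: [-0.113, 3.14, -0.0]
ft_force: [-0.5, 0.0, -2.7]
grip_width: 0.454
t 17.2 pos [ 0.5815 -0.0587  0.113 ] yaw 94.13 F [-0.48  0.04 -2.69] M [-0.03  0.05 -0.03] g 0.45383143649192065
shift units [ 2.000e-03 -2.289e+00  1.734e+00] turn 0.03
tilt z [ 1.e-04 -1.e-04 -1.e+00]
```

View pics/s3.png

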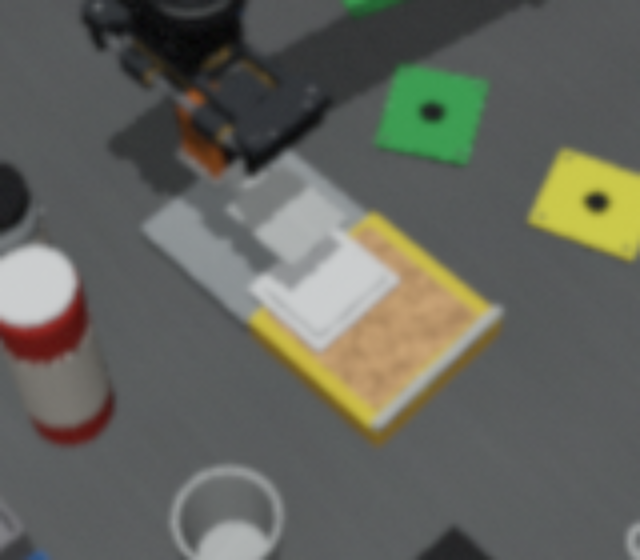

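The cover lies flat on the cork, bare side up. Retreating up and back toward the pad.

```bash
python3 -m jog '[[[0,0,-0.3,-0.5,0],[0,0,-1,-0.5,0],[0,0.3,-1,0,0],[0,0.9,-1,0,0],[0,0.9,-1,0,0],[0,0.9,-0.6,0,0],[0,0,0,0,0]]]'
python3 -m jog '[[[0,0,0,0,1],[0,0,0,0,1],[0,0,0,0,1],[0,0,0,0,1],[0,0,0,0,1],[0,0,0,0,1],[0,0,0,0,1],[0,0,0,0,1],[0,0,0,0,1],[0,0,0,0,1]]]'
python3 -m jog '[[[0,0,0,0,1],[0,0,0,0,0],[0,0,0,0,0]]]'
python3 tgt.py .455 -.275 .0326 39
```

```text
time: 18.12
position: [0.4724, -0.2666, 0.1533]
tool_rot: [0.101, -3.14, 0.0]
ft_force: [1.1, -0.5, -2.7]
grip_width: 0.457
time: 19.38
position: [0.4767, -0.2619, 0.1531]
tool_rot: [1.227, 2.892, 0.001]
ft_force: [1.0, 0.2, -1.8]
grip_width: 0.451
time: 19.75
position: [0.4763, -0.2622, 0.153]
tool_rot: [1.346, 2.839, 0.0]
ft_force: [-0.8, 0.1, -2.5]
grip_width: 0.461
t 19.75 pos [ 0.4763 -0.2622  0.153 ] yaw 39.26 F [-0.77  0.1  -2.51] M [-0.07  0.1  -0.04] g 0.4608912703591147
shift units [ 0.09  -0.615  3.011] turn 0.05
tilt z [ 1.e-04  1.e-04 -1.e+00]
```

```bash
python3 -m jog '[[[0,0.09,-0.61,0.4,0.05],[0,0,0,0.7,0],[0,0,0,0.7,0],[0,0,0,0.6,0],[0,0,0,0.4,0],[0,0,0,0,0],[0,0,0,0,0]]]'
python3 tgt.py .455 -.275 .0326 39
python3 -m jog '[[[0,0,0,0.08,0],[0,0,0,0.06,0],[0,0,0,0.04,0],[0,0,0,0,0]]]'
python3 tgt.py .455 -.275 .0326 39
```

```text
time: 20.62
position: [0.4555, -0.2757, 0.0419]
tool_rot: [1.354, 2.833, 0.0]
ft_force: [-0.0, -1.1, -1.8]
grip_width: 0.456
t 20.625 pos [ 0.4555 -0.2757  0.0419] yaw 38.9 F [-0.02 -1.11 -1.81] M [-0.04  0.06 -0.01] g 0.45568421160574524
shift units [ 0.022 -0.     0.232] turn -0.02
tilt z [ 1.5e-03 -6.0e-04 -1.0e+00]
time: 21.12
position: [0.4547, -0.2751, 0.0337]
tool_rot: [-1.355, -2.834, -0.0]
ft_force: [-0.6, -0.1, -2.2]
grip_width: 0.457
t 21.125 pos [ 0.4547 -0.2751  0.0337] yaw 38.9 F [-0.64 -0.06 -2.23] M [-0.11  0.06 -0.02] g 0.45712204205619433
shift units [-0.002  0.007  0.029] turn -0.02
tilt z [-1.e-04  2.e-04 -1.e+00]
```

```bash
python3 -m jog '[[[0,0,0,0.03,0],[0,0,0,0,0],[0,0,0,0.02,0],[0,0,0,0,0]]]'
python3 -m jog '[[[0.55,0,0,0,0],[0.7,0,0,0,0],[1,0,0,0,0],[1,0,0,0,0],[1,0,0,0,0],[1,0,0,0,0],[1,0,0,0,0]]]'
python3 tgt.py .455 -.275 .0326 39
```

```text
time: 21.62
position: [0.4549, -0.2753, 0.0326]
tool_rot: [-1.355, -2.834, -0.001]
ft_force: [-3.0, 0.8, 6.2]
grip_width: 0.454
time: 22.5
position: [0.4548, -0.2752, 0.0318]
tool_rot: [1.355, 2.834, 0.0]
ft_force: [0.6, 0.2, -0.0]
grip_width: 0.991
t 22.5 pos [ 0.4548 -0.2752  0.0318] yaw 38.89 F [ 0.62  0.25 -0.03] M [-0.06  0.06 -0.01] g 0.9911306081609444
shift units [ 0.001  0.007 -0.019] turn -0.02
tilt z [ 0.  0. -1.]
```

```bash
python3 -m jog '[[[1,0,0,-0.4,0],[1,0,0,-0.9,0],[1,0,0,-1,0],[1,0,0,-1,0],[1,0,0,-1,0],[1,0,0.8,-1,0],[1,0,1,-1,0],[1,0,1,-0.5,0],[1,0.5,0.7,0,0],[1,0.5,0.5,0,0]]]'
python3 -m jog '[[[1,0,0,0,0],[1,0,0,0,0]]]'
python3 - <<'E'
from h import *
im,d,K,k1,T=grab('wrist'); save('w5.png',im,1.5); np.savez('pics/w5.npz',im=im,d=d,K=K,k1=k1,T=T); print(get_state()['position'])
im,d,K,k1,T=grab('top'); save('t5.png',im[60:290,110:420],2.4)
z=np.load('pics/top.npz'); e=np.abs(im.astype(int)-z['im']).sum(2)>90; n,l,st,c=cv2.connectedComponentsWithStats(cv2.morphologyEx(e.astype(np.uint8),cv2.MORPH_OPEN,np.ones((3,3)))); print([(s[:5].tolist()) for s in st[1:] if s[4]>25])
E
```

```text
time: 23.75
position: [0.5548, -0.1425, 0.3051]
tool_rot: [1.354, 2.833, -0.0]
ft_force: [-0.1, -0.4, 0.3]
grip_width: 0.999
time: 24.0
position: [0.5538, -0.145, 0.3046]
tool_rot: [1.357, 2.832, -0.0]
ft_force: [0.4, -0.1, -0.3]
grip_width: 1.0
[ 0.55369994 -0.14544094  0.30449241]
[[322, 87, 11, 19, 159], [338, 89, 37, 10, 286], [337, 100, 30, 7, 189], [368, 100, 10, 6, 50], [318, 107, 5, 16, 54], [289, 137, 11, 9, 63], [308, 144, 8, 14, 62], [237, 167, 42, 27, 1001], [301, 175, 7, 11, 53], [314, 184, 36, 42, 738], [302, 240, 29, 27, 568], [78, 277, 46, 39, 891], [0, 286, 244, 98, 5203], [263, 302, 30, 27, 411], [202, 319, 11, 8, 40], [298, 318, 29, 12, 194], [232, 322, 22, 24, 311], [255, 325, 44, 59, 1704], [0, 341, 21, 4, 67], [250, 345, 8, 7, 32], [3, 347, 18, 9, 109], [234, 377, 9, 7, 48]]
```

View pics/w5.png

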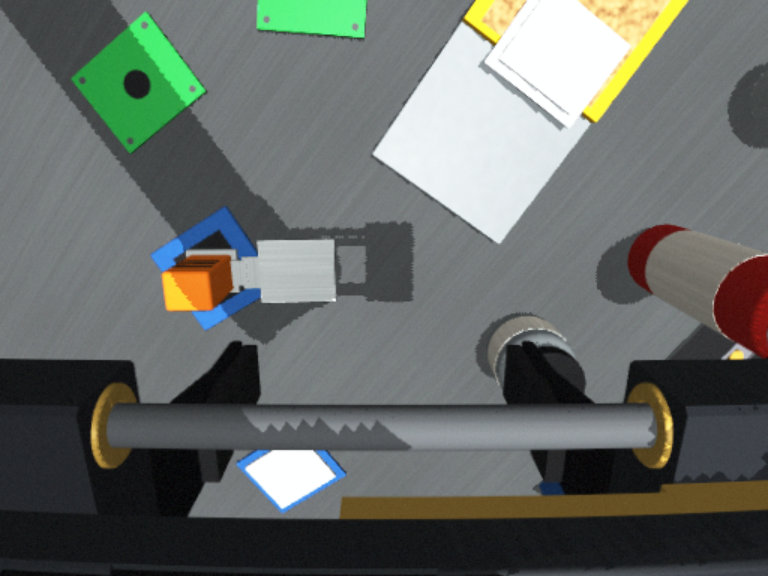

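View pics/t5.png

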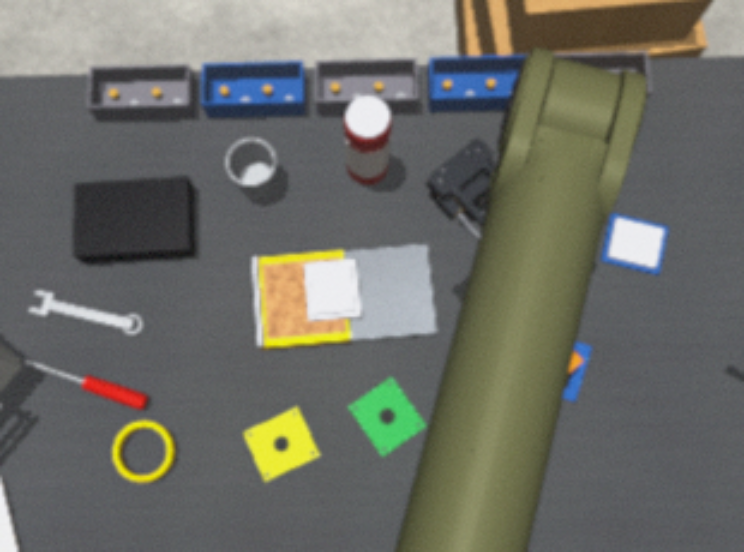

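The cover is on the cork, bare side up, and the spatula stands on its pad. The bystanders look unmoved. A last numeric check before handing in.

Run:
```python
from meas import *
z=np.load('pics/w5.npz'); im=z['im']; d=z['d']; a=(z['K'],float(z['k1']),z['T']); hsv=cv2.cvtColor(im,cv2.COLOR_RGB2HSV); H,S,V=[hsv[...,i].astype(int) for i in range(3)]
def pts(m):
    v,u=np.nonzero(m&(d>0)); return pd(np.c_[u,v],d,*a)
o=pts(box(im,150,240,245,320)&(H<20)&(S>150)); o=o[o[:,2]>.07]; print('handle',cv2.minAreaRect((o[:,:2]*1000).astype(np.float32)),'z',np.median(o[:,2]),'plane',np.linalg.svd(o-o.mean(0),full_matrices=False)[2][2])
b=pts(box(im,140,195,270,335)&(H>100)&(H<125)&(S>120)); b=b[b[:,2]<.02]; print('pad',cv2.minAreaRect((b[:,:2]*1000).astype(np.float32)))
im,d,K,k1,T=grab('top'); a=(K,k1,T); v,u=np.mgrid[155:200,225:275]; u,v=u.ravel(),v.ravel(); P=pd(np.c_[u,v],d,*a); P=P[(P[:,2]>.0325)&(P[:,2]<.045)]
t=np.radians(93.87); Q=P-P.mean(0); n=np.linalg.svd(Q,full_matrices=False)[2][2]; c=np.array(cv2.minAreaRect((P[:,:2]*1000).astype(np.float32))[0])/1000
print('cover n',len(P),P.mean(0),c,'rel step',c@[np.cos(t),np.sin(t)]+.001,'y',c@[-np.sin(t),np.cos(t)]+.5675,'normal',n)
job.close_job()
```

```text
handle ((455.1637268066406, -273.74420166015625), (39.41221618652344, 34.72849655151367), 39.77959060668945) z 0.07785299883141347 plane [0.00485024 0.06090581 0.99813173]
pad ((455.46954345703125, -276.04217529296875), (93.38174438476562, 91.03564453125), 69.78302764892578)
cover n 479 [0.56945456 0.06244711 0.03652947] [0.56720764 0.08070367] rel step 0.04323716429623397 y -0.0038611937221393333 normal [-0.00600425  0.01716398  0.99983466]
the job is handed in; nothing more can be done
```

The cover now lies flat, bare side up, on the upper cork bed, and the spatula is back upright on its pad. I handed the job in at about 24 s of the 66 s.

**How it went:** I gripped the spatula across x at about 39 mm and felt the bed with the blade, whose edge sits about 6 mm below nominal. I slid the blade under the near lip, pushed the cover to the step and backed off for play. I then lifted it along an arc. The jog moves can only turn about the upright tool axis, so the levering was this arc and not an actual wrist turn. Measured tilts matched the plan at 20° and 40°.

**Forces and contacts:** The highest reading I saw was about 8.5 N of push above the spatula's weight, when setting it down on the pad. Against the cover and step it was about 5.4 N. I saw no sign of the gripper or arm touching the cover.

**Last checks:**

| Item | Measured | Limit |
|---|---|---|
| Cover centre beyond the step | about 43 mm (rough, top view only) | 15 to 110 mm |
| Cover centre off the block's centre line | about 4 mm | 40 mm |
| Cover tilt | about 0.02 rad | 0.1 rad |
| Spatula axis from pad centre | about 2 mm | 25 mm |

- **Spatula tilt:** one check disagreed. A plane fitted to the handle-top depth points gave about 0.06 rad, right at the limit. I think side-face points mixed into the fit skewed it, because the handle-top height (0.0779 m) is the same as at the start. I handed in without a cleaner check.
- **Bystanders:** they looked unmoved in the final pictures, but I did not measure them. The arm hid part of the last top view.

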